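Reverse the ratchet and back off the vessel plug

TASK

The ratchet sitting on the pressure vessel's brass plug is set to tighten. Gently flip its direction lever over to the loosening side (the red dot), then work the handle to unscrew the plug (anticlockwise from above) until its red lug meets the stop pin on the yellow ring, swinging back first where there is too little room; seat it there with a steady push of about 10 N (8.5 to 12 N) on the handle for half a second, and let go. Push with shut fingers rather than gripping, never above 16 N on handle or lever; turn the plug only with the ratchet, do not tighten it, and leave the things standing nearby alone.

Things in the scene. Friction and masses are not known exactly. Their poses are not given: they have to be found in the camera images.
- vessel: Steel pressure vessel with a blue band (flange 124 mm wide, its top at z = 83 mm) on a fixed round plate 140 mm wide. Origin: under the plate's centre, on the upright axis of plug and ratchet; x: middle of the handle's swing. Two thin posts on the flange, 56 mm from the axis, tops at 122 mm, bound the swing to 0.65 rad either side of x. Pose varies.
- ratchet: Ratchet that stays seated on the plug and turns about z. Origin on the axis, 20 mm above the worktop; x along the handle. Head: steel, 72 mm wide, flat top 130 mm above the worktop, from x = -36 to 58 mm. Neck 16 mm wide. 16 teeth: up to 0.45 rad is lost before it takes up. At the grip, about 1 to 2 N swings it idle (also clicking back), about 5 to 7 N turns the plug.
- handle_grip (a point): Point on the centre line (118 mm above the worktop) of the round black grip, 140 mm from the axis. The grip is 22 to 24 mm thick, from x = 98 to 188 mm of the ratchet's frame; beyond 90 mm the space beneath is free down to 75 mm above the worktop. Forces on the handle are meant as pushed here.
- dir_lever: Direction lever on the ratchet head. Origin on its pivot (ratchet x = 39 mm, y = 0); it runs along its own -x, back over the hub, swings 0.45 rad either way to a stop and stays where left; 3 to 5 N at the tip moves it. Tip at ratchet y = +15 mm (white dot): tightens; at y = -15 mm (red dot): loosens. Starts at the white dot.
- lever_tip (a point): Centre of the lever's upright red thumb tab: 12 mm along the lever, 8 mm across, from 132 to 148 mm above the worktop, 36 mm from the pivot; this point 140 mm above the worktop.
- plug: Brass screw plug under the ratchet with a collar and a red lug; origin on the axis, x towards the lug. Loosening turns it anticlockwise from above. It is stiff and stays where it is left.
- lug (a point): Point in the red lug (8 mm wide), 45 mm from the axis, 91 mm above the worktop, on the side away from the handle; starts 0.5 to 0.8 rad short of touching the stop pin.
- stop_ring: Yellow stop ring clamped on the flange; origin on the axis, x towards its pin. Set to a different angle each time.
- stop_pin (a point): Centre of the ring's upright steel stop pin (8 mm diameter, 45 mm from the axis, top 99 mm above the worktop). The lug touches it when the two points are 8 mm apart (level distance); from then on the plug does not turn and the force on the handle rises steadily above the turning force.
- vial_1: Small white-capped vial, 31 mm wide, 60 mm high, bystander.
- bench_timer: White countdown timer, 26 x 68 x 62 mm, bystander.
- dropper_2: Dropper bottle with black top, 29 mm wide, 104 mm high, bystander.

How it is judged:
By the outcome, as a careful person would: the job done as asked, in the order asked, and still so for the second after the job is handed in, with the robot touching nothing.
It also fails if it takes over 72 s, if anything falls off the work surface, if the arm or the gripper's body presses on something with over 40 N, if the wrist force passes 120 N, or if a joint passes its speed limit or range.

ROBOT

A 6-joint arm with a two-finger parallel gripper is mounted at the origin on a cart in front of the work surface, level with it; the furniture and walls round the work are solid. World frame = base frame: x ahead of the robot, y to its left, z up, the work surface at z = 0. Lengths are in m, angles in rad, forces in N, time in s.
With the tool pointing down it reaches from about 0.35 to 0.975 m from the base axis. Payload 7.1 kg.
Tool frame: the origin (TCP) lies midway between the tips of the shut fingers; the grasp point (between the pads) lies 19 mm behind it; z points along the fingers, x is the direction in which the jaws open and shut, and the axes are right-handed (so a half turn about z gives the same grasp; the last joint's range is limited). The gripper opens to 88 mm and grips with 3 to 60 N. Pads are 20 mm wide; open, the fingers measure 115 mm over their backs; the gripper's body (75 mm by 178 mm) begins 61 mm behind the grasp point.
Start: joints at [1.145, 0.423, 1.63, -0, 1.089, -0.019], TCP at [0.247, 0.574, 0.189] pointing down, gripper open.
Joint ranges: [-3, 3], [-0.9, 2.11], [0.09, 2.58], [-1.31, 4.45], [0.11, 2.69], [-2.54, 2.54]. Speed limits (rad/s): [2.39, 2.39, 3.01, 3.14, 3.14, 3.14].

INTERFACE

Orientations are given as a unit quaternion [w, x, y, z].
In Python, from station import move_pose, movel, movej, command_gripper, wait, inverse_kinematics, read_camera, camera_info, MotionError, job_done, get_time, get_joint_pos, get_qvel, get_effort, get_tcp_pos, get_ee_rot, get_ft_force, get_ft_torque, get_grip_width gives the robot as it stands. Calls block until the motion is done:
- move_pose(position, orientation): joint-space move of the TCP to a pose.
- movel(position, frame=None, v=0.15, until_force=None): straight line of the TCP; frame=None keeps the orientation; v is the mean speed in m/s. With until_force (N) it stops when the force on the tool has changed by that much, and returns True; else False.
- movej(angles): joint-space move.
- command_gripper(opening): opening from 0.0 (shut) to 1.0 (fully open); the grip force is fixed at half the most; returns when the fingers have stopped.
- wait(seconds).
- inverse_kinematics(position, orientation): joint angles nearest the present ones, or None.
- read_camera(name): name is "side" or "top"; returns the picture (420x560x3 uint8, red, green, blue); there is no depth.
- camera_info(name): a dict with "intrinsics" (3x3 intrinsics, pixels), "dist" ([k1, k2, p1, p2, k3] as OpenCV has them; the pictures are not rectified), "T" (4x4, takes a point from camera to world coordinates). Camera axes: x right, y up, looking along -z (the intrinsics and any distortion apply to the point x, -y, -z); pixel columns grow to the right and rows downward; lengths in m; the calibration is good to about 2 mm. A picture is of the moment at which its call begins. camera_info takes no time and is no camera call.
A pose or a line that the arm cannot do raises MotionError and nothing moves.
- job_done(): hands the job in, once; it reports no verdict.
Readings, each from a call of its own:
- get_time(): time.
- get_joint_pos(): joint angles.
- get_qvel(): joint speeds.
- get_effort(): joint torques, N m.
- get_tcp_pos(): TCP position.
- get_ee_rot(): TCP orientation.
- get_ft_force(): force on the tool from outside, world axes, zero at the start.
- get_ft_torque(): the same for the moment, N m.
- get_grip_width(): opening from 0.0 (shut) to 1.0 (fully open).
Only numpy, scipy, OpenCV 4.12 (cv2) and the standard library are available. Lean on these libraries where they do the work, as an engineer would, in place of code of your own. Each camera call takes 0.05 s, during which the arm holds its last target. There are 200 camera calls.

## Working session

There is one attempt and no reset: what is moved stays moved. The work goes in short steps, each a Python script; the robot and the scene stay as the last script left them, time stands still between calls to the robot, and variables do not carry over. Pictures are saved under pics/ and viewed, about 8 in all and at most 12, crops included, and the job is handed in when it is done.

```bash
ls; mkdir -p pics; python3 - <<'E'
from station import *
import cv2
for n in("top","side"):
    im=read_camera(n); cv2.imwrite(f"pics/{n}0.png",im[:,:,::-1]); i=camera_info(n); print(n,i)
print(get_time())
E
```

```text
pics
top {'intrinsics': array([[468.06431043,   0.        , 292.03058988],
       [  0.        , 468.06431043, 206.1205412 ],
       [  0.        ,   0.        ,   1.        ]]), 'dist': array([0.00178711, 0.        , 0.        , 0.        , 0.        ]), 'T': array([[-1.57725606e-02,  9.94360021e-01, -1.04877907e-01,
         5.66690929e-01],
       [-9.99872560e-01, -1.59443766e-02, -7.99979311e-04,
         2.18497218e-02],
       [-2.46768029e-03,  1.04851923e-01,  9.94484784e-01,
         9.38228783e-01],
       [ 0.00000000e+00,  0.00000000e+00,  0.00000000e+00,
         1.00000000e+00]])}
side {'intrinsics': array([[464.02844889,   0.        , 279.26523145],
       [  0.        , 464.02844889, 214.27164172],
       [  0.        ,   0.        ,   1.        ]]), 'dist': array([-0.09269307,  0.        ,  0.        ,  0.        ,  0.        ]), 'T': array([[-0.99754333, -0.02768542,  0.06434928,  0.70801861],
       [ 0.06708305, -0.64213163,  0.76365361,  0.67727795],
       [ 0.02017864,  0.76609431,  0.64241134,  0.64636461],
       [ 0.        ,  0.        ,  0.        ,  1.        ]])}
0.1
```

View pics/top0.png

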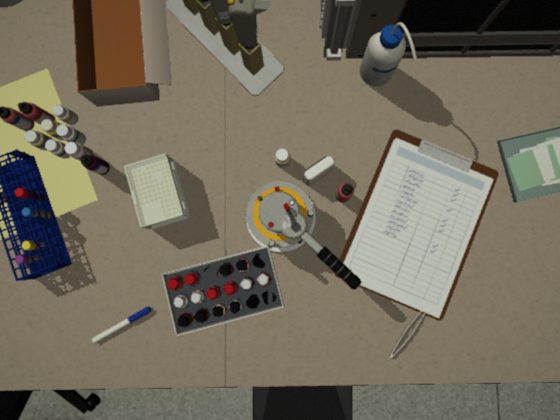

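View pics/side0.png

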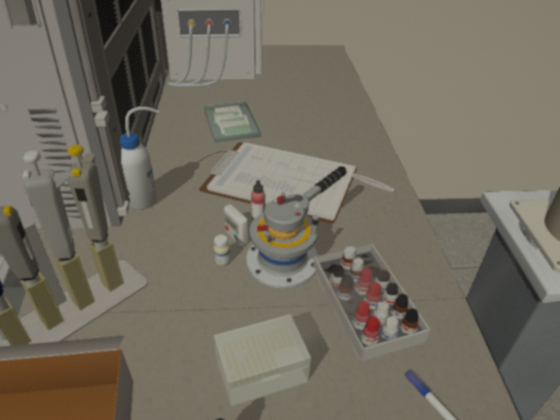

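The top view shows the vessel near pixel (281,215) with the handle running to about (353,282). The bystanders are at (283,157), (319,168) and (345,192). Next I'll enlarge both views.

```bash
python3 - <<'E'
import cv2
a=cv2.imread("pics/top0.png")[140:300,235:375]; cv2.imwrite("pics/topc.png",cv2.resize(a,None,fx=3.7,fy=3.7,interpolation=cv2.INTER_CUBIC)) 
a=cv2.imread("pics/side0.png")[155:290,205:365]; cv2.imwrite("pics/sidec.png",cv2.resize(a,None,fx=4.4,fy=4.4,interpolation=cv2.INTER_CUBIC)) 
E
```

```text
(no output)
```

View pics/topc.png

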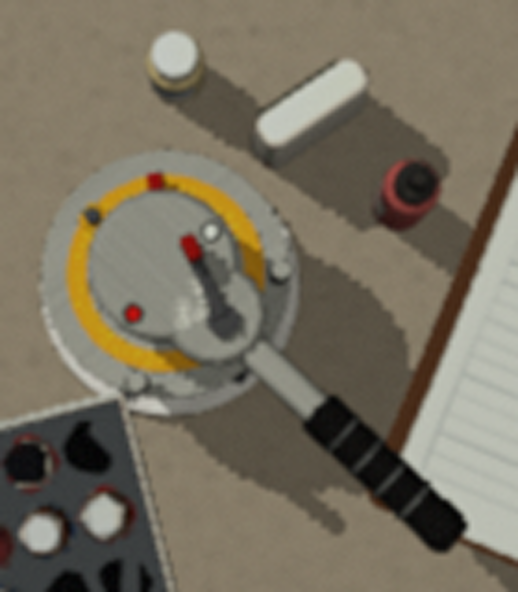

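View pics/sidec.png

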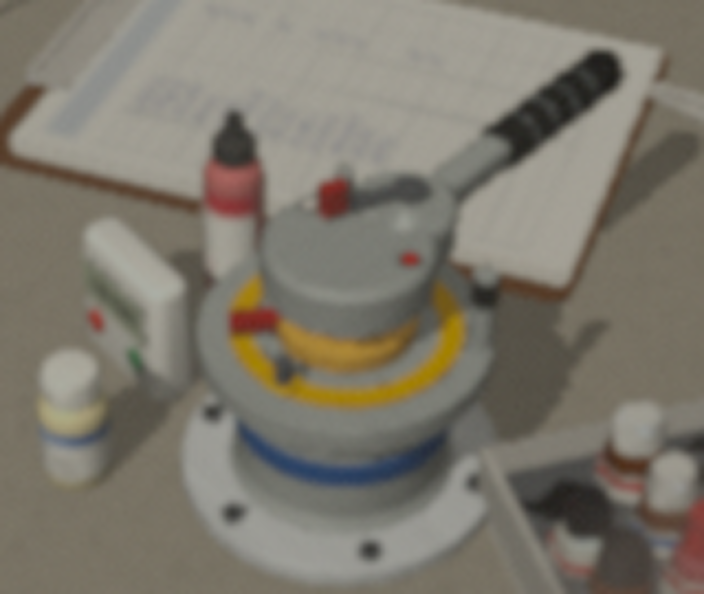

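The crops show these features, in crop pixels:

| Feature | Top crop | Side crop |
|---|---|---|
| Lug | (155,181) | (252,321) |
| Pin | (93,216) | (287,362) |
| Posts | (281,271) and (137,382) | (486,270) and (343,172) |
| Tab | (191,247), beside the white dot at (211,231) | (334,190) |
| Red dot | (133,314) | (410,259) |
| Grip | (325,420) to (447,533) | (503,140) to (603,70) |

Next I'll fit the model to these points.

```bash
cat > h.py <<'E'
import numpy as np, cv2
from station import *
F=np.diag([1,-1,-1.])
def proj(n,P):
    i=camera_info(n);T=i["T"];R=F@T[:3,:3].T
    return cv2.projectPoints(np.atleast_2d(np.float64(P)),cv2.Rodrigues(R)[0],-R@T[:3,3],i["intrinsics"],i["dist"])[0][:,0]
def back(n,uv,z):
    i=camera_info(n);T=i["T"]
    u=cv2.undistortPoints(np.float64([[uv]]),i["intrinsics"],i["dist"])[0,0]
    d=T[:3,:3]@F@np.array([u[0],u[1],1]);o=T[:3,3]
    return o+d*(z-o[2])/d[2]
tc=lambda u,v:(235+u/3.7,140+v/3.7)
sc=lambda u,v:(205+u/4.4,155+v/4.4)
E
cat > fit.py <<'E'
from h import *
from scipy.optimize import least_squares
obs={"lug":[("top",tc(155,181),.096),("side",sc(252,318),.092)],"pin":[("top",tc(93,216),.099),("side",sc(285,362),.097)],
"postL":[("top",tc(281,271),.121),("side",sc(343,172),.121)],"postR":[("top",tc(137,382),.121),("side",sc(486,270),.121)],
"g0":[("top",tc(325,420),.118),("side",sc(503,140),.118)],"g1":[("top",tc(447,533),.118),("side",sc(605,70),.118)],
"tab":[("top",tc(191,247),.147),("side",sc(334,192),.142)],"white":[("top",tc(211,231),.130)],"red":[("top",tc(133,314),.130),("side",sc(410,259),.130)]}
for k,v in obs.items(): print(k,[back(n,p,z)[:2].round(4) for n,p,z in v])
def pts(q):
    ax,ay,tv,tr,tl,tp=q; P=lambda r,a,z:np.array([ax+r*np.cos(a),ay+r*np.sin(a),z])
    c,s=np.cos(tr),np.sin(tr); x,y=39-36*np.cos(.45),36*np.sin(.45)
    return {"postL":lambda z:P(.056,tv-.65,z) if 0 else P(.056,tv+.65,z),"postR":lambda z:P(.056,tv-.65,z),
     "lug":lambda z:P(.047,tl,z),"pin":lambda z:P(.045,tp,z),"g0":lambda z:P(.1,tr,z),"g1":lambda z:P(.186,tr,z),
     "tab":lambda z:np.array([ax+(c*x-s*y)/1e3,ay+(s*x+c*y)/1e3,z])}
def res(q,cams=("top","side")):
    f=pts(q);return np.concatenate([(proj(n,f[k](z))[0]-p) for k in f for n,p,z in obs[k] if n in cams])
for cams in(("top",),("side",),("top","side")):
    s=least_squares(res,[.56,.04,-2.2,-2.2,.5,1.],args=(cams,),loss="soft_l1");q=s.x
    print(cams,q.round(4),"tv-tr",(q[2]-q[3]).round(3),"lug-pin",((q[5]-q[4])).round(3));print(res(q,cams).reshape(-1,2).round(1).tolist())
E
python3 fit.py
```

```text
lug [array([0.6874, 0.0495]), array([0.6855, 0.0533])]
pin [array([0.6702, 0.0799]), array([0.6737, 0.0856])]
postL [array([ 0.6398, -0.0104]), array([ 0.6446, -0.0052])]
postR [array([0.5884, 0.0584]), array([0.5922, 0.0612])]
g0 [array([ 0.5693, -0.0299]), array([ 0.5729, -0.0291])]
g1 [array([ 0.5158, -0.0857]), array([ 0.5189, -0.0807])]
tab [array([0.6492, 0.0317]), array([0.6517, 0.035 ])]
white [array([0.6584, 0.0224])]
red [array([0.6199, 0.0595]), array([0.6234, 0.0638])]
('top',) [ 0.6424  0.0467 -2.3193 -2.333   0.0629  0.8757] tv-tr 0.014 lug-pin 0.813
[[-0.7, 1.7], [12.2, 0.5], [-0.1, -1.0], [-0.7, -0.5], [-2.5, -2.3], [1.3, 1.1], [0.4, 0.0]]
('side',) [ 0.6434  0.0519 -2.229  -2.316   0.0289  0.8378] tv-tr 0.087 lug-pin 0.809
[[0.9, 0.4], [-0.1, -8.6], [-2.8, 0.1], [0.1, -0.1], [-0.9, 2.4], [0.4, -1.2], [0.8, 0.5]]Traceback (most recent call last):
  File "fit.py", line 17, in <module>
    s=least_squares(res,[.56,.04,-2.2,-2.2,.5,1.],args=(cams,),loss="soft_l1");q=s.x
    return func(*args, **kwargs)
    result = trf(vector_fun.fun, vector_fun.jac, x0, f0, J0, lb, ub, 
[... 988 characters left out ...]
df = [f_eval - f0 for f_eval in f_evals]
                                    ^^^^^^^
    f = np.atleast_1d(self.fun(x, *self.args, **self.kwargs))
                      ~~~~~~~~^^^^^^^^^^^^^^^^^^^^^^^^^^^^^^
    return np.atleast_1d(self.fun(x))
                         ~~~~~~~~^^^
    return self.f(x, *self.args, **self.kwargs)
           ~~~~~~^^^^^^^^^^^^^^^^^^^^^^^^^^^^^^
  File "fit.py", line 15, in res
    f=pts(q);return np.concatenate([(proj(n,f[k](z))[0]-p) for k in f for n,p,z in obs[k] if n in cams])
                                     ~~~~^^^^^^^^^^^
  File "h.py", line 5, in proj
    i=camera_info(n);T=i["T"];R=F@T[:3,:3].T
ValueError: time passes only in moves, steps and waits
```

```bash
sed -i 's/^from station import \*/from station import *\nCI={n:camera_info(n) for n in("top","side")}\ncamera_info=CI.get/' h.py
python3 - <<'E'
import cv2,numpy as np
a=cv2.imread("pics/top0.png")[175:255,240:320]; b=cv2.imread("pics/side0.png")[180:260,245:325]
c=np.hstack([cv2.resize(x,None,fx=5,fy=5,interpolation=cv2.INTER_LANCZOS4) for x in(a,b)])
cv2.imwrite("pics/z.png",cv2.convertScaleAbs(c,alpha=1.4))
E
```

```text
(no output)
```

View pics/z.png

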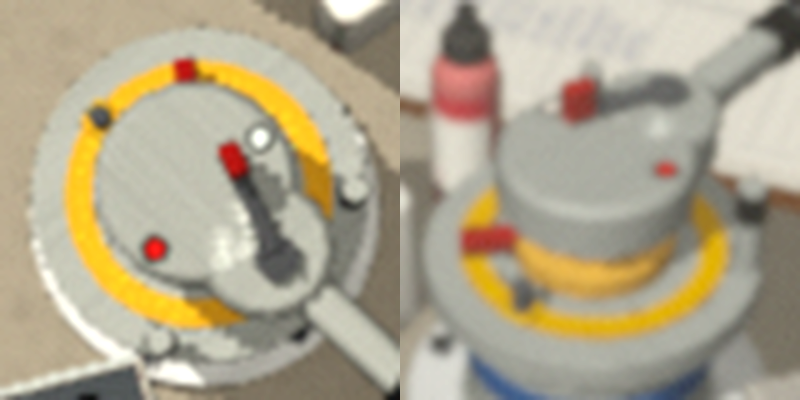

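The posts are at original pixels (310,213) and (272,244). Their 86 mm chord gives a half-angle of about 0.87 rad, which is 0.65 plus the half-width of the neck and post. That makes the model consistent.

```bash
sed -i 's/tv-.65,z) if 0 else P(.056,tv+.65,z)/tv+.87,z)/; s/tv-.65,z)/tv-.87,z)/' fit.py; python3 fit.py | tail -6; python3 -c "
from h import *
print('head',back('top',tc(165,267),.13), 'drop',back('top',(346.5,189.5),.104),'timer',back('top',(319,167),.062))"
```

```text
('top',) [ 0.642   0.0461 -2.4884 -2.3319  0.0758  0.8767] tv-tr -0.156 lug-pin 0.801
[[-0.3, 0.3], [0.2, 0.7], [-0.1, -0.8], [-0.4, -0.3], [-2.1, -2.1], [1.7, 1.2], [0.7, 0.2]]
('side',) [ 0.6447  0.0506 -2.4499 -2.327   0.0578  0.8762] tv-tr -0.123 lug-pin 0.818
[[0.2, -0.1], [1.4, -0.3], [-3.4, 0.1], [0.1, -0.2], [-1.1, 2.2], [0.6, -1.1], [0.1, 0.0]]
('top', 'side') [ 0.6428  0.0471 -2.4787 -2.3277  0.0792  0.8642] tv-tr -0.151 lug-pin 0.785
[[-0.9, -0.5], [1.9, -1.2], [-0.2, 0.2], [2.1, -1.0], [-0.8, -1.3], [-2.4, -0.8], [-0.8, -1.0], [0.8, -1.7], [-2.5, -2.8], [-0.4, 1.1], [1.4, 0.4], [1.2, -2.1], [0.0, -0.3], [1.0, -1.2]]
head [0.64173873 0.04422828 0.13      ] drop [ 0.68314923 -0.07589578  0.104     ] timer [ 0.73296244 -0.02982759  0.062     ]
```

```bash
cat >> h.py <<'E'
A=np.array([.643,.0475])
def quat(a):
    # tool down, jaw axis at world angle a
    from scipy.spatial.transform import Rotation as Rr
    c,s=np.cos(a),np.sin(a)
    return np.roll(Rr.from_matrix(np.array([[c,s,0],[s,-c,0],[0,0,-1]])).as_quat(),1)
def pol(th,x,y,z):
    c,s=np.cos(th),np.sin(th); return [A[0]+c*x-s*y,A[1]+s*x+c*y,z]
def best(p,a):
    o=[(abs(j[5]),b) for b in(a,a+np.pi) for j in[inverse_kinematics(p,quat(b))] if j is not None]
    return quat(min(o)[1])
E
cat > lever.py <<'E'
from h import *
tr=-2.33
command_gripper(0)
p=pol(tr,.003,.045,.20); q=best(p,tr); move_pose(p,q); print(get_time(),get_joint_pos(),get_ft_force())
movel(pol(tr,.003,.045,.141)); f0=np.array(get_ft_force()); t=get_time()
hit=movel(pol(tr,.003,.012,.141),v=.03,until_force=2.0)
d=np.array([-np.sin(tr),np.cos(tr)])
s=lambda:(np.array(get_tcp_pos()[:2])-A)@d
print(hit,s(),np.array(get_ft_force())-f0,get_time()-t)
E
python3 lever.py
```

```text
3.9333 [ 5.10793524e-03  4.83869725e-01  1.50523213e+00  1.83489041e-04
  1.15253939e+00 -8.07839056e-01] [0.15411138 0.06545966 0.86933961]
False 0.01217834911467476 [-0.3114393  -0.06339074 -0.67100401] 1.25
```

```bash
python3 - <<'E'
from h import *
import cv2
cv2.imwrite("pics/s1.png",cv2.resize(read_camera("side")[:,:,::-1][110:260,205:365],None,fx=4,fy=4,interpolation=cv2.INTER_CUBIC))
E
```

```text
(no output)
```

View pics/s1.png

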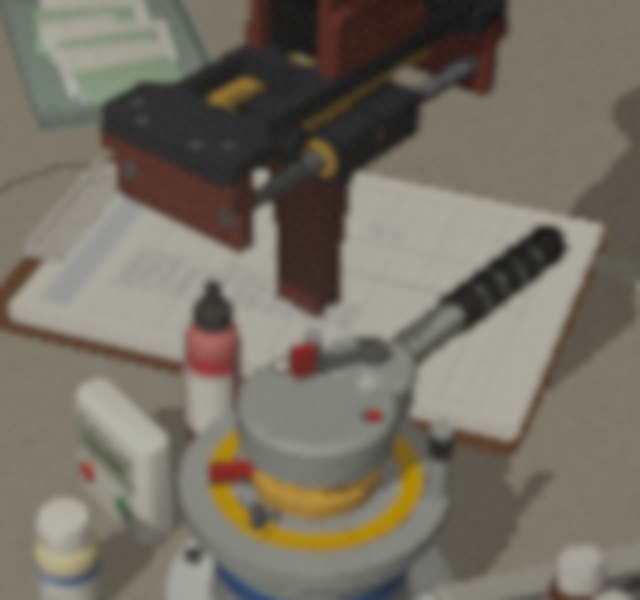

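```bash
python3 - <<'E'
from h import *
p=np.array(get_tcp_pos());print(p,get_ee_rot(),get_grip_width())
for n in CI:print(n,proj(n,p))
print((proj("side",p)-[205,110])*4, "tab",(proj("side",pol(-2.33,.0066,.0157,.14))-[205,110])*4)
E
```

```text
[0.64977377 0.03695134 0.14098231] [1.34266507e-05 9.18815198e-01 3.94688016e-01 3.69479582e-05] 0.005973315012173147
top [[283.59700693 206.83256046]]
side [[282.07432381 199.73109837]]
[[308.29729526 358.9243935 ]] tab [[307.26524918 353.62959544]]
```

```bash
python3 - <<'E'
from h import *
import cv2
a=read_camera("top")[150:270,225:345,::-1];b=read_camera("side")[130:230,230:330,::-1]
c=np.hstack([cv2.resize(x,(400,400),interpolation=cv2.INTER_CUBIC) for x in(a,b)])
cv2.imwrite("pics/z2.png",cv2.convertScaleAbs(c,alpha=1.8)); print(get_joint_pos())
E
```

```text
[ 3.84835916e-02  5.14334106e-01  1.60403870e+00 -7.28870982e-07
  1.02313583e+00 -7.72929951e-01]
```

View pics/z2.png

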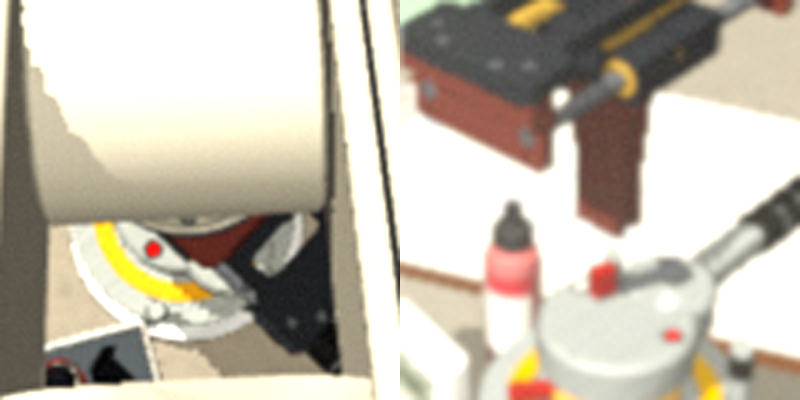

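```bash
python3 - <<'E'
from h import *
t=np.array(get_tcp_pos());tr=-2.33;x=np.array([np.cos(tr),np.sin(tr),0]);y=np.array([-x[1],x[0],0])
pan=lambda n,P:((proj(n,P)-([225,150] if n=="top" else [230,130]))*(3.333 if n=="top" else 4)+([0,0] if n=="top" else [400,0])).round().tolist()
for n in("top","side"):
  print(n,"tip box",pan(n,[t+x*i*.0135+y*j*.01 for i in(-1,1) for j in(-1,1)]),"body",pan(n,[t+x*i*.089+y*j*.0375+[0,0,.08] for i in(-1,1) for j in(-1,1)]))
for z in(.141,.155,.165,.175):print(z,back("side",(286,189),z))
print(get_ft_force())
E
```

```text
top tip box [[163.0, 186.0], [189.0, 158.0], [201.0, 221.0], [228.0, 193.0]] body [[-3.0, 102.0], [107.0, -15.0], [279.0, 363.0], [389.0, 242.0]]
side tip box [[606.0, 303.0], [571.0, 284.0], [645.0, 274.0], [610.0, 256.0]] body [[540.0, 262.0], [397.0, 186.0], [810.0, 73.0], [673.0, 15.0]]
0.141 [0.64039366 0.00585738 0.141     ]
0.155 [0.64226706 0.02445759 0.155     ]
0.165 [0.6436052  0.03774345 0.165     ]
0.175 [0.64494334 0.05102932 0.175     ]
[-0.21942322  0.43696295  0.22771585]
```

```bash
python3 - <<'E'
from h import *
import cv2
t=get_tcp_pos(); movel([t[0],t[1],.22]); p=[.62,.28,.2]; move_pose(p,quat(0) if abs(inverse_kinematics(p,quat(0))[5])<2 else quat(np.pi))
wait(.2);t=np.array(get_tcp_pos());print(t,get_joint_pos(),get_time())
out=[]
for n in("top","side"):
    u=proj(n,t)[0];o=(u-50).astype(int).clip(0,[460,320]);im=read_camera(n)[o[1]:o[1]+100,o[0]:o[0]+100,::-1]
    print(n,u,"panel",(u-o)*4,o); out.append(cv2.resize(im,(400,400),interpolation=cv2.INTER_CUBIC))
cv2.imwrite("pics/z3.png",cv2.convertScaleAbs(np.hstack(out),alpha=1.5))
E
```

```text
[0.6203663  0.27893248 0.20000115] [ 4.05096824e-01  4.93679723e-01  1.48918515e+00 -1.09100211e-04
  1.15879155e+00  4.06154782e-01] 7.8417
top [130.02125635 223.91798817] panel [200.08502542 203.67195267] [ 80 173]
side [319.38230577 279.24040132] panel [201.52922307 200.96160526] [269 229]
```

View pics/z3.png

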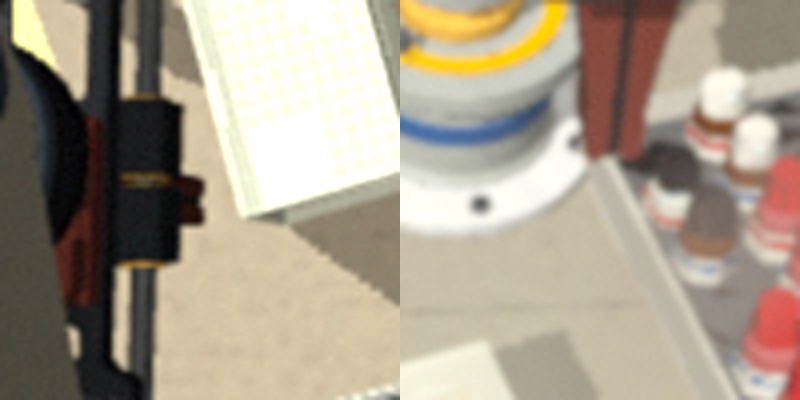

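```bash
python3 - <<'E'
from h import *
for z in(.2,.21,.22,.23,.24):print(z,back("top",(131.2,223.2),z)[:2],back("side",(322.2,269),z)[:2])
E
```

```text
0.2 [0.62147388 0.27709227] [0.61425653 0.26116224]
0.21 [0.62073179 0.27363477] [0.6163571  0.27048456]
0.22 [0.6199897  0.27017727] [0.61845768 0.27980689]
0.23 [0.61924762 0.26671977] [0.62055825 0.28912922]
0.24 [0.61850553 0.26326227] [0.62265882 0.29845155]
```

Triangulating the shut fingertips from both cameras puts them about 28 mm higher than the reported TCP. That agrees with the missed contact at the tab. I'll check it with a gentle touch on bare bench.

```bash
python3 - <<'E'
from h import *
p=back("top",(222,150),0);print(p)
q=get_ee_rot(); move_pose([p[0],p[1],.12],q); movel([p[0],p[1],.04],v=.2)
h=movel([p[0],p[1],-.033],v=.05,until_force=3);print(h,get_tcp_pos(),get_ft_force(),get_time())
movel([p[0],p[1],.12],v=.25);print(get_ft_force(),get_time())
E
```

```text
[0.78315023 0.16377432 0.        ]
True [ 0.78296364  0.16375242 -0.03297009] [-0.52315017 -1.14181547  5.66330705] 10.7917
[-0.30240695  0.08672771  0.40691092] 11.5583
```

Contact came at reported z = -0.032, so the real tip sits about 31 mm above the reported TCP along the tool. I'll apply that offset to everything from here.

```bash
cat >> h.py <<'E'
OFF=.0315   # real fingertip lies this far above the reported TCP
F0=np.zeros(3)
def zero():
    global F0; wait(.1); F0=np.mean([get_ft_force() for _ in range(3)],0)
def f(): return np.array(get_ft_force())-F0
E
cat > lever.py <<'E'
from h import *
import h
tr=-2.33; d=np.array([-np.sin(tr),np.cos(tr)]); s=lambda:(np.array(get_tcp_pos()[:2])-A)@d
Z=.140-OFF
p=pol(tr,.003,.047,.19-OFF); q=best(p,tr); move_pose(p,q)
movel(pol(tr,.003,.047,Z),v=.2); zero()
y=.047
print(movel(pol(tr,.003,.012,Z),v=.04,until_force=2),round(s(),4),f().round(2)); y=s()
while y>-.012:
    y-=.002; movel(pol(tr,.003,y,Z),v=.03); F=f(); n=-F[:2]@d
    print(round(y,4),round(s(),4),round(-n,2),F.round(1),round(get_time(),2))
    if abs(n)>8: break
E
python3 lever.py
```

```text
True 0.0307 [ 0.4  -0.38 -0.32]
0.0287 0.0289 1.77 [ 3.3  0.9 -0.6] 13.78
0.0267 0.0271 3.48 [ 5.3  0.5 -0.7] 14.03
0.0247 0.0248 3.1 [ 4.3  0.1 -0.8] 14.28
0.0227 0.0225 2.85 [ 3.4 -0.5  0.4] 14.53
0.0207 0.0203 2.24 [ 2.6 -0.6 -0.2] 14.78
0.0187 0.0183 1.51 [2.3 0.2 0.3] 15.03
0.0167 0.0164 1.0 [ 2.5  1.2 -0.6] 15.28
0.0147 0.0146 2.29 [ 3.  -0.1 -1. ] 15.53
0.0127 0.0125 2.23 [ 2.8 -0.3 -0.5] 15.78
0.0107 0.0105 3.17 [ 4.1 -0.3 -0.8] 16.02
0.0087 0.0085 3.94 [ 3.7 -1.8 -1.4] 16.27
0.0067 0.0066 3.26 [ 3.1 -1.5 -1.1] 16.52
0.0047 0.0046 4.71 [ 2.1 -4.6 -0.9] 16.77
0.0027 0.0029 5.82 [ 1.6 -6.7 -0.3] 17.02
0.0007 0.0022 8.71 [ 4.5 -7.9 -2.5] 17.27
```

Contact came at 30.7 mm, where I expected it, and the force rose at about the stop. I'll retreat and look.

```bash
python3 - <<'E'
from h import *
import cv2
tr=-2.33
movel(pol(tr,.003,.030,.140-OFF),v=.15); movel(pol(tr,.003,.030,.19-OFF),v=.25)
p=pol(tr,.14,.06,.19-OFF); move_pose(p,best(p,tr)); zero(); print(get_joint_pos(),get_time())
b=read_camera("side")[175:275,230:330,::-1];a=read_camera("top")[165:265,240:340,::-1]
cv2.imwrite("pics/z4.png",cv2.convertScaleAbs(np.hstack([cv2.resize(x,(400,400),interpolation=cv2.INTER_CUBIC) for x in(a,b)]),alpha=1.3))
E
```

```text
[-1.78486306e-01  4.21007680e-01  1.71492946e+00  4.03561184e-04
  1.00581346e+00 -9.91113357e-01] 18.6833
```

View pics/z4.png

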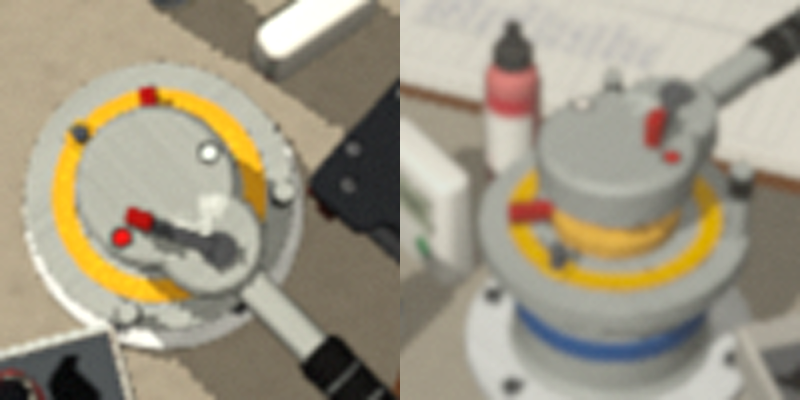

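The lever now points at the red dot: in the top panel the tab is at (140,219) and the red dot at (122,237). Next I'll swing the handle back clockwise, pushing from its anticlockwise side.

```bash
cat > back.py <<'E'
from h import *
tr=-2.33; Z=.103-OFF
q0=best(pol(tr,.14,.06,Z),tr); 
# keep the same half-turn family while following the handle
base=tr if np.allclose(abs(q0@quat(tr)),1,atol=1e-3) else tr+np.pi
Q=lambda th:quat(base+th-tr)
movel(pol(tr,.14,.05,.19-OFF),v=.25); movel(pol(tr,.14,.045,Z),v=.25); zero()
print("contact",movel(pol(tr,.14,.015,Z),v=.04,until_force=1.2),get_tcp_pos(),f().round(1))
rel=np.array(get_tcp_pos()[:2])-A; off=rel@[-np.sin(tr),np.cos(tr)]; print("off",off)
off=min(off,.023); th=tr
while th>-3.0:
    th=max(th-.08,-3.0)
    movel(pol(th,.14,off,Z),frame=Q(th),v=.06); F=f(); n=F[:2]@[-np.sin(th),np.cos(th)]
    print(round(th,3),round(n,2),F.round(1),round(get_time(),2))
    if n>6: break
movel(pol(th,.14,off+.02,Z),v=.2); movel(pol(th,.14,off+.02,.19-OFF),v=.25); print(get_joint_pos(),get_time())
E
python3 back.py
```

```text
contact False [ 0.55764048 -0.06435662  0.07150985] [ 1.1  0.5 -1. ]
off 0.0150773751465238
-2.41 0.24 [ 1.6  1.2 -1.1] 20.87
-2.49 -0.14 [ 0.5  0.6 -1.9] 21.21
-2.57 0.13 [ 0.3  0.  -1. ] 21.55
-2.65 -0.73 [ 0.7  1.2 -1. ] 21.89
-2.73 -0.25 [ 0.5  0.5 -0.9] 22.23
-2.81 -0.77 [-0.3  0.7 -1.5] 22.57
-2.89 0.21 [ 0.6 -0.1 -1.6] 22.92
-2.97 -0.12 [ 0.4  0.2 -1.8] 23.26
-3.0 -0.49 [0.8 0.6 0.5] 23.51
[-3.63873882e-02  2.94928725e-01  1.90857704e+00  1.50612226e-04
  9.36945731e-01 -1.78704084e-01] 24.2583
```

```bash
python3 - <<'E'
from h import *
import cv2
b=read_camera("side")[130:290,215:375,::-1];a=read_camera("top")[165:325,225:385,::-1]
cv2.imwrite("pics/z5.png",cv2.convertScaleAbs(np.hstack([cv2.resize(x,(400,400),interpolation=cv2.INTER_CUBIC) for x in(a,b)]),alpha=1.3))
E
```

```text
(no output)
```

View pics/z5.png

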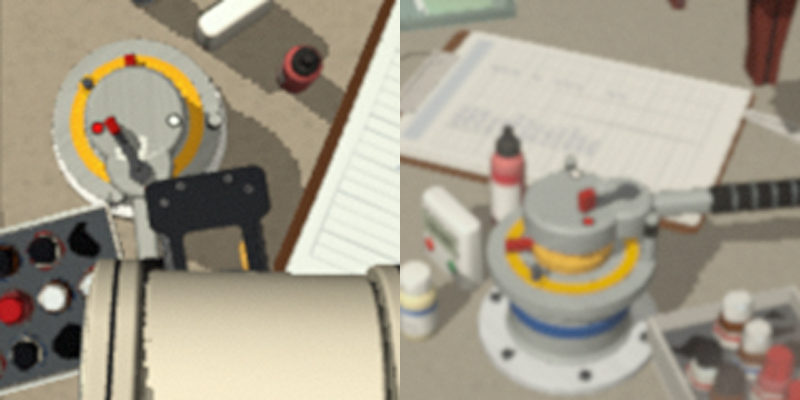

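The handle swung back to about -3.05 rad and the plug stayed put, with the lug still at the same spot. Before pushing from the other side, I'll check the tray bottle height there.

```bash
cat > fwd.py <<'E'
from h import *
for z in(.03,.06,.09):print(z,back("top",(245.8,283.8),z)[:2].round(3),back("side",(351,252),z)[:2].round(3))
Z=.107-OFF; hb=-3.046
base=-2.33 if abs(best(pol(-2.33,.14,.06,Z),-2.33)@quat(-2.33))>.999 else -2.33+np.pi
Q=lambda th:quat(base+th+2.33)
movel(pol(hb,.14,.045,.19-OFF),frame=Q(hb),v=.25); movel(pol(hb,.14,-.045,.19-OFF),v=.25)
movel(pol(hb,.14,-.045,Z),v=.2); zero()
print("contact",movel(pol(hb,.14,-.015,Z),v=.05,until_force=1.5))
off=-.0225; rel=np.array(get_tcp_pos()[:2])-A
th=np.arctan2(rel[1],rel[0])-2*np.pi*(rel[1]>0)-np.arctan2(off,.14); print("handle",th)
tan=lambda:f()[:2]@[np.sin(th),-np.cos(th)]
up=None
while th<-1.9:
    st=.07 if up is None else (.04 if th<up+.42 else .015)
    th+=st; h=movel(pol(th,.14,off,Z),frame=Q(th),v=.05 if st>.03 else .03,until_force=4.5 if up is None else 3)
    n=np.mean([tan() for _ in range(3)]); rel=np.array(get_tcp_pos()[:2])-A
    act=np.arctan2(rel[1],rel[0])-2*np.pi*(rel[1]>0)-np.arctan2(off,.14)
    print(round(th,3),round(act,3),h,round(n,2),f().round(1),round(get_time(),2))
    if h: th=act
    if up is None and n>3.2: up=th; print("taken up")
    if n>8: break
E
python3 fwd.py
```

```text
0.03 [0.514 0.114] [0.518 0.062]
0.06 [0.516 0.111] [0.527 0.092]
0.09 [0.518 0.108] [0.536 0.122]
contact False
handle -2.9923372016003453
-2.922 -2.924 False -0.15 [ 1.8  0.3 -0.7] 26.88
-2.852 -2.891 True 3.69 [0.3 4.  2.9] 27.09
taken up
-2.851 -2.858 True 4.5 [1.2 5.1 2. ] 27.3
-2.818 -2.823 False 2.58 [0.9 3.  0.9] 27.55
-2.778 -2.781 False 3.05 [ 0.5  3.5 -0.1] 27.82
-2.738 -2.74 False 2.4 [ 1.3  3.2 -0.1] 28.08
-2.698 -2.699 False 2.55 [1.9 3.7 0.5] 28.35
-2.658 -2.659 False 3.56 [0.1 4.1 0.8] 28.62
-2.618 -2.619 False 3.58 [-0.2  4.   0.4] 28.88
-2.578 -2.579 False 2.13 [0.3 2.7 0.4] 29.15
-2.538 -2.539 False 2.97 [-0.1  3.6 -0.1] 29.42
-2.498 -2.499 False 3.59 [-1.   3.8  0.8] 29.68
-2.458 -2.46 False 4.07 [-1.9  3.7  1.2] 29.95
-2.443 -2.446 False 3.77 [-2.2  3.1  1.1] 30.2
-2.428 -2.431 False 4.77 [-2.5  4.2  2. ] 30.45
-2.413 -2.417 False 5.38 [-3.6  4.   1.4] 30.7
-2.398 -2.401 False 4.49 [-3.   3.3  1.7] 30.95
-2.383 -2.386 False 4.36 [-2.4  3.7  1.9] 31.2
-2.368 -2.372 False 4.35 [-2.8  3.3  1.4] 31.45
-2.353 -2.357 False 4.68 [-3.1  3.5  2. ] 31.7
-2.338 -2.342 False 4.54 [-3.3  3.1  1.9] 31.95
-2.323 -2.327 False 4.12 [-3.3  2.5  1.8] 32.2
-2.308 -2.312 False 4.62 [-3.7  2.8  2.5] 32.45
-2.293 -2.297 False 4.72 [-3.3  3.4  1.7] 32.7
-2.278 -2.282 False 3.83 [-3.6  1.7  2.9] 32.95
-2.263 -2.267 False 4.05 [-3.9  1.7  1.8] 33.2
-2.248 -2.253 False 4.63 [-3.9  2.5  3.5] 33.45
-2.233 -2.238 False 3.5 [-2.7  2.2  2.2] 33.7
-2.218 -2.225 False 4.31 [-3.7  2.2  4. ] 33.95
-2.203 -2.211 False 5.75 [-4.7  3.3  4.9] 34.2
-2.188 -2.198 False 6.83 [-5.5  4.   4.5] 34.45
-2.173 -2.185 False 8.7 [-7.   5.2  5.9] 34.7
```

The force rises from about -2.21 rad, which looks like the stop. Readings run somewhat below the stated turning force, so I'll cross-check the force sensor against joint 1 torque, with and without contact, and look at the lug.

```bash
cat > chk.py <<'E'
from h import *
import cv2
def rd(k=6):
    a=[]
    for _ in range(k): wait(.04); a.append(np.r_[get_ft_force(),get_ft_torque(),get_effort()])
    return np.mean(a,0),np.std(a,0)
p=np.array(get_tcp_pos());m1,s1=rd()
b=read_camera("side")[190:270,245:325,::-1];a=read_camera("top")[175:255,240:320,::-1]
cv2.imwrite("pics/z6.png",cv2.convertScaleAbs(np.hstack([cv2.resize(x,(400,400),interpolation=cv2.INTER_CUBIC) for x in(a,b)]),alpha=1.4))
rel=p[:2]-A; th=np.arctan2(rel[1],rel[0])-np.arctan2(-.0225,.14)
d=np.array([-np.sin(th),np.cos(th)])
movel([p[0]-.012*d[0],p[1]-.012*d[1],p[2]],v=.1);wait(.1);m0,s0=rd()
D=m1-m0;F=D[:3]
print("th",th,"dF",F.round(2),"tan",-F[:2]@d,"std",s1[:3].round(2)); print("dT",D[3:6].round(3)); print("deff",D[6:].round(3),"std",s1[6:].round(3))
print("tau1 from F",p[0]*F[1]-p[1]*F[0],"m0",m0[:3].round(2),get_time())
E
python3 chk.py
```

```text
th -2.1854325312866623 dF [-3.08  5.04  6.03] tan 5.425629459955036 std [0.39 0.45 0.22]
dT [0.794 0.518 0.008]
deff [-2.514  1.559 -1.245 -0.887 -1.113  0.007] std [0.014 0.018 0.005 0.002 0.001 0.004]
tau1 from F 2.571046164546625 m0 [-3.96  0.54 -0.7 ] 35.6917
```

View pics/z6.png

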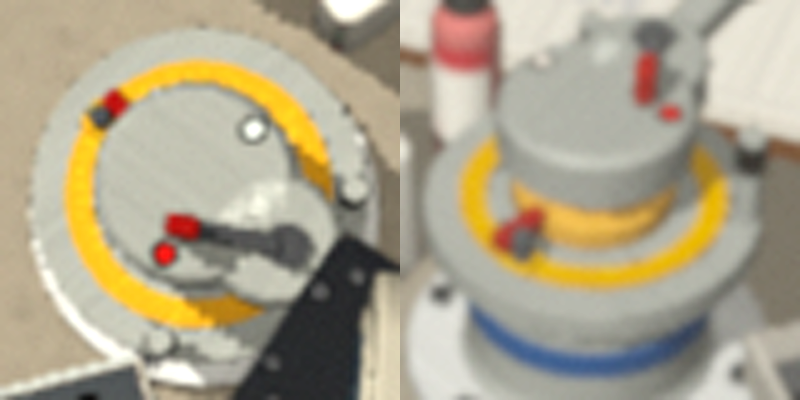

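The lug is against the pin: in the top panel the lug is at (115,103) and the pin at (100,117). However, the sensor bias has changed by about 4 N, and the contact has a large vertical component. I'll clear the handle, lower the tool 16 mm, re-zero there, and do the seating push from a clean zero.

```bash
cat > seat.py <<'E'
from h import *
th=-2.19; d=np.array([-np.sin(th),np.cos(th)]); Z=.091-OFF
q=get_ee_rot()
def rd(k=5):
    a=[]
    for _ in range(k): wait(.03); a.append(np.r_[get_ft_force(),get_effort()[0]])
    return np.mean(a,0)
p=np.array(get_tcp_pos())
movel(pol(th,.14,-.05,p[2]),v=.1); print("clear hi",rd().round(2))
movel(pol(th,.14,-.05,Z),v=.1); m0=rd(); print("clear lo",m0.round(2))
movel(pol(th,.14,-.031,Z),v=.1); m0=rd(8); print("near",m0.round(2))
y=-.031
while y<-.012:
    y+=.001; movel(pol(th,.14,y,Z),v=.02); m=rd(3)-m0; n=-m[:2]@d; P=get_tcp_pos(); t1=P[0]*m[1]-P[1]*m[0]
    print(round(y,4),round(n,2),m.round(2),"tau1F",round(t1,2),round(get_time(),2))
    if n>4.5 or np.linalg.norm(m[:3])>8: break
E
python3 seat.py
```

```text
clear hi [-0.34 -0.14  0.33  0.13]
clear lo [ 0.01 -0.44 -0.07 -0.01]
near [-2.46  1.33  1.46 -0.77]
-0.03 2.17 [-2.04  0.87  1.28 -0.2 ] tau1F 0.37 37.6
-0.029 1.84 [-1.97  0.4   1.04 -0.03] tau1F 0.12 37.95
-0.028 2.84 [-2.92  0.79  1.83 -0.01] tau1F 0.28 38.3
-0.027 3.16 [-3.4   0.66  2.06 -0.03] tau1F 0.18 38.65
-0.026 3.63 [-3.68  1.09  2.9  -0.08] tau1F 0.4 39.0
-0.025 4.61 [-4.83  1.16  2.84 -0.08] tau1F 0.37 39.35
```

In the clear the sensor reads zero, so there's no bias. My "bias" readings were taken still in contact, because the handle springs back when released. The current push is about 7.7 N measured from the clear zero. I'll ease off the vertical friction, then bring it up to about 9.7 N and hold.

```bash
cat > seat2.py <<'E'
from h import *
th=-2.19; d=np.array([-np.sin(th),np.cos(th)]); r=np.array([np.cos(th),np.sin(th)])
M0=np.array([0,-.3,.1]); z=get_tcp_pos()[2]; y=-.025
def rd(k=4):
    a=[]
    for _ in range(k): wait(.02); a.append(get_ft_force())
    m=np.mean(a,0)-M0; n=-m[:2]@d
    print(round(y,4),"n",round(n,2),"rad",round(m[:2]@r,2),"z",round(m[2],2),"mag",round(np.linalg.norm(m),2),round(get_time(),2)); return n,m[2]
n,fz=rd()
for _ in range(4):
    if fz<2: break
    z+=.0007; movel(pol(th,.14,y,z),v=.01); n,fz=rd()
while n<9.4 and y<-.014:
    y+=.0007; movel(pol(th,.14,y,z),v=.01); n,fz=rd()
print("hold"); 
for _ in range(9): n,fz=rd()
E
python3 seat2.py
```

```text
-0.025 n 7.15 rad 1.73 z 4.57 mag 8.66 39.42
-0.025 n 6.67 rad 1.31 z 0.86 mag 6.85 39.73
-0.0243 n 7.25 rad 1.15 z 1.9 mag 7.58 40.05
-0.0236 n 8.29 rad 1.32 z 1.85 mag 8.6 40.37
-0.0229 n 8.85 rad 1.73 z 3.05 mag 9.52 40.68
-0.0222 n 8.52 rad 1.39 z 2.67 mag 9.04 41.0
-0.0215 n 9.34 rad 2.12 z 3.46 mag 10.18 41.32
-0.0208 n 9.62 rad 1.8 z 3.71 mag 10.47 41.63
hold
-0.0208 n 9.51 rad 2.32 z 3.38 mag 10.36 41.7
-0.0208 n 9.97 rad 2.72 z 3.66 mag 10.96 41.77
-0.0208 n 9.93 rad 1.83 z 3.85 mag 10.81 41.83
-0.0208 n 9.85 rad 2.48 z 3.85 mag 10.86 41.9
-0.0208 n 9.4 rad 1.59 z 3.61 mag 10.19 41.97
-0.0208 n 9.59 rad 2.26 z 3.7 mag 10.53 42.03
-0.0208 n 9.32 rad 1.91 z 3.94 mag 10.3 42.1
-0.0208 n 9.51 rad 1.9 z 3.54 mag 10.32 42.17
-0.0208 n 9.52 rad 2.59 z 3.64 mag 10.51 42.23
```

```bash
python3 - <<'E'
from h import *
import cv2
wait(.4); th=-2.19; z=get_tcp_pos()[2]; print(get_ft_force())
movel(pol(th,.14,-.06,z),v=.05); print(get_ft_force()); movel(pol(th,.14,-.06,.2-OFF),v=.2)
p=pol(th,.14,-.14,.25); p=[.45,.2,.25]; move_pose(p,get_ee_rot()); print(get_ft_force(),get_time())
b=read_camera("side")[190:270,245:325,::-1];a=read_camera("top")[135:295,235:395,::-1]
cv2.imwrite("pics/z7.png",cv2.convertScaleAbs(np.hstack([cv2.resize(x,(400,400),interpolation=cv2.INTER_CUBIC) for x in(a,b)]),alpha=1.4))
E
```

```text
[-9.03425547  3.5714057   3.5959181 ]
[-0.16979159  0.52306344 -0.09691114]
[ 0.57945784 -0.77452689  0.01545511] 45.2583
```

View pics/z7.png

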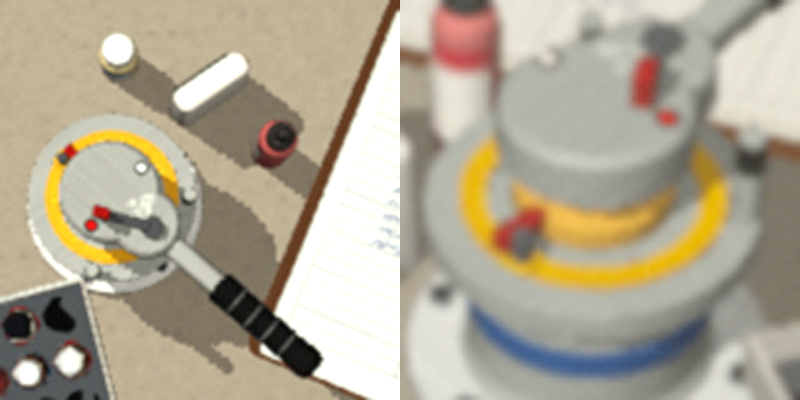

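The lug still touches the pin, at (533,220) against (521,240) in the side panel. The lever is at the red dot, the bystanders haven't moved and the arm is clear, so I'm handing in.

```bash
python3 -c "
from station import *
print(get_time()); job_done()"
```

```text
45.3583
the job is handed in; nothing more can be done
```

The plug is unscrewed until its red lug touches the stop pin, seated there with a steady push, and released. I handed the job in at 45.4 s.

- **Lever:** I flipped it to the red dot with shut fingers; the highest reading was 8.7 N.
- **Swing back:** I swung the handle clockwise to about -3.05 rad (world angle), short of the post. The lug did not move.
- **Unscrewing:** One anticlockwise stroke brought the lug to the pin; the highest reading was about 8.7 N.
- **Seating push:** I held about 9.6 N at the grip (single readings 9.3 to 10.0) for about 1 s. Including some sideways friction, the total was about 10.5 N.
- **Last check:** The final pictures show the lug against the pin, the lever at the red dot, the three bystanders where they were and the robot clear of everything.

These checks disagreed or needed care:
- **Fingertip offset:** The real fingertips are about 31 mm above the reported TCP. The first lever pass went over the tab without touching it. I confirmed the offset with both cameras and one gentle touch on bare bench (about 6 N), then corrected for it.
- **Force readings:** The turning force read about 2 to 5 N, below the stated 5 to 7 N. The sensor read zero away from the handle, and a check against joint 1's torque at the stop agreed (2.5 against 2.6 N m).
- **Second push at the stop:** I reached the stop once at about 8.7 N, eased off to check the force, and then made the final seating push.

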